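Pack the drive-module kit caddy

TASK

Pack the kit caddy: stand the blue battery pack, the red-banded gearmotor, the green bottle and the yellow limit switch upright in the caddy, each flat on the floor of the pocket in the foam insert of its own colour. Set them down rather than drop them. The black battery pack and the black-banded gearmotor look alike but do not belong to this kit: leave them standing where they are.

Things in the scene. Friction and masses are not known exactly. Their poses are not given: they have to be found in the camera images.
- pack_blue_mid (a point): Upright blue battery pack with a grey foot, a loose block 44 (its x) by 32 (its y) by 58 mm high standing on its underside, 0.13 to 0.25 kg; a white plug 18 x 10 mm stands 8 mm above the top face. This point is its centre, 29 mm above its underside; z up. Goes into the blue insert.
- motor_red_mid (a point): Gearmotor standing on end: a loose round can 36 mm in diameter and 58 mm high, brass-coloured below, steel above with a wide red band, and a red top with four dark screws; a 6 mm shaft stands up to 74 mm above the underside. 0.14 to 0.28 kg. This point is its centre, 29 mm above its underside; z up. Goes into the red insert.
- bottle_green_mid (a point): Small closed green bottle, loose, upright: round body 34 mm in diameter, straight up to 44 mm above its underside, then a white nozzle cap up to 70 mm; a white paper label runs round it. 0.04 to 0.09 kg. This point is on its axis, 29 mm above its underside; z up. Goes into the green insert.
- switch_yellow_mid (a point): Yellow limit switch, a loose upright block 40 (its x) by 30 (its y) by 58 mm high, with a small black roller between steel cheeks on top reaching 75 mm above the underside. 0.08 to 0.17 kg. This point is the block's centre, 29 mm above its underside; z up. Goes into the yellow insert.
- pack_black_mid (a point): Upright black battery pack with a grey foot, a loose block 44 (its x) by 32 (its y) by 58 mm high standing on its underside, 0.18 kg; a white plug 18 x 10 mm stands 8 mm above the top face. This point is its centre, 29 mm above its underside; z up. Look-alike: leave it standing where it is.
- motor_black_mid (a point): Gearmotor standing on end: a loose round can 36 mm in diameter and 58 mm high, brass-coloured below, steel above with a wide black band, and a black top with four dark screws; a 6 mm shaft stands up to 74 mm above the underside. 0.20 kg. This point is its centre, 29 mm above its underside; z up. Look-alike: leave it standing where it is.
- insert_blue: Square blue foam insert, 98 x 98 mm and 11 mm high, one of four fixed edge to edge, two by two, in the low aluminium caddy tray (226 x 226 mm, rim 13 mm high). In its middle is a dark-floored pocket 64 mm (along x) by 60 mm (along y), its floor 5 mm and its rim 11 mm above the bench. Neighbouring pocket centres are 100 mm apart. Origin: under the pocket's centre, at bench height; z up. Takes the blue battery pack.
- insert_red: Square red foam insert, 98 x 98 mm and 11 mm high, one of four fixed edge to edge, two by two, in the low aluminium caddy tray (226 x 226 mm, rim 13 mm high). In its middle is a dark-floored pocket 64 mm (along x) by 60 mm (along y), its floor 5 mm and its rim 11 mm above the bench. Neighbouring pocket centres are 100 mm apart. Origin: under the pocket's centre, at bench height; z up. Takes the red-banded gearmotor.
- insert_green: Square green foam insert, 98 x 98 mm and 11 mm high, one of four fixed edge to edge, two by two, in the low aluminium caddy tray (226 x 226 mm, rim 13 mm high). In its middle is a dark-floored pocket 64 mm (along x) by 60 mm (along y), its floor 5 mm and its rim 11 mm above the bench. Neighbouring pocket centres are 100 mm apart. Origin: under the pocket's centre, at bench height; z up. Takes the green bottle.
- insert_yellow: Square yellow foam insert, 98 x 98 mm and 11 mm high, one of four fixed edge to edge, two by two, in the low aluminium caddy tray (226 x 226 mm, rim 13 mm high). In its middle is a dark-floored pocket 64 mm (along x) by 60 mm (along y), its floor 5 mm and its rim 11 mm above the bench. Neighbouring pocket centres are 100 mm apart. Origin: under the pocket's centre, at bench height; z up. Takes the yellow limit switch.

How it is judged (in metres and radians):
At the end, for the whole second after the job is handed in: Each of the four parts stands upright (within 0.08 rad), at rest on the floor of its own colour's pocket: centre within 20 mm of the pocket's in plan and 30 to 38 mm above the bench (34 seated). The black pack and black-banded motor stand within 20 mm of where they were (horizontal distance between pack_blue_mid and insert_blue below 0.02 m and angle between each of pack_blue_mid, motor_red_mid, bottle_green_mid, switch_yellow_mid's own z axis and vertical below 0.08 rad and z of pack_blue_mid in the frame of insert_blue between 0.03 and 0.038 m and linear speed of each of pack_blue, motor_red, bottle_green, switch_yellow below 0.02 m/s and angular speed of each of pack_blue, motor_red, bottle_green, switch_yellow below 0.2 rad/s and horizontal distance between motor_red_mid and insert_red below 0.02 m and z of motor_red_mid in the frame of insert_red between 0.03 and 0.038 m and horizontal distance between bottle_green_mid and insert_green below 0.02 m and z of bottle_green_mid in the frame of insert_green between 0.03 and 0.038 m and horizontal distance between switch_yellow_mid and insert_yellow below 0.02 m and z of switch_yellow_mid in the frame of insert_yellow between 0.03 and 0.038 m and distance of each of pack_black_mid, motor_black_mid from where it was at the start of the episode below 0.02 m and angle between each of pack_black_mid, motor_black_mid's own z axis and vertical below 0.2 rad); the robot touches nothing.
It fails at once if a part is dropped into the caddy (falls faster than 0.9 m/s, that is from more than about 4 cm) ((linear speed of pack_blue above 0.9 m/s and height (world z) of pack_blue_mid below 0.1 m and horizontal distance between pack_blue_mid and insert_blue below 0.08 m) or (linear speed of motor_red above 0.9 m/s and height (world z) of motor_red_mid below 0.1 m and horizontal distance between motor_red_mid and insert_red below 0.08 m) or (linear speed of bottle_green above 0.9 m/s and height (world z) of bottle_green_mid below 0.1 m and horizontal distance between bottle_green_mid and insert_green below 0.08 m) or (linear speed of switch_yellow above 0.9 m/s and height (world z) of switch_yellow_mid below 0.1 m and horizontal distance between switch_yellow_mid and insert_yellow below 0.08 m)).
It fails at once if the black battery pack is moved by more than 20 mm or knocked over (distance of pack_black_mid from where it was at the start of the episode above 0.02 m or angle between pack_black_mid's own z axis and vertical above 0.5 rad).
It fails at once if the black-banded motor is moved by more than 20 mm or knocked over (distance of motor_black_mid from where it was at the start of the episode above 0.02 m or angle between motor_black_mid's own z axis and vertical above 0.5 rad).
It also fails if it takes over 118 s, if anything falls off the work surface, if the arm or the gripper's body presses on something with over 40 N, if the wrist force passes 120 N, or if a joint passes its speed limit or range.

ROBOT

A 6-joint arm with a two-finger parallel gripper is mounted at the origin on the work surface. World frame = base frame: x ahead of the robot, y to its left, z up, the work surface at z = 0. Lengths are in mm, angles in rad, forces in N, time in s.
With the tool pointing down it reaches from about 225 to 725 mm from the base axis. Payload 3.1 kg.
Tool frame: the origin (TCP) lies on the centre line of the jaws, within the pads' length; the fingertips stand 22 mm ahead of it and the grasp point (between the pads) lies 3 mm ahead of it; x points along the fingers, y is the direction in which the jaws open and shut, and the axes are right-handed (so a half turn about x gives the same grasp; the last joint's range is limited). The gripper opens to 85 mm and grips with 20 to 120 N. Pads are 22 mm wide; open, the fingers measure 114 mm over their backs; the gripper's body (76 mm by 85 mm) begins 54 mm behind the grasp point. The pads swing forward as they close: fully open they stand 13 mm farther back than shut.
Start: joints at [1.201, 0.048, 0.099, 1.622, 0, 1.443], TCP at [125.719, 509.718, 253.312] pointing down, gripper open.
Joint ranges: [-2.91, 2.91], [-0.99, 1.94], [-1.21, 1.42], [-2.12, 2.29], [-1.49, 1.47], [-3.14, 3.14]. Speed limits (rad/s): [2.79, 2.79, 3.14, 3.14, 3.14, 3.14].

INTERFACE

Orientations are given as [roll, pitch, yaw] about the fixed x, y, z axes, in that order (R = Rz(yaw) Ry(pitch) Rx(roll)).
In Python, from rig import manip, read_camera, get_calibration gives the robot as it stands. Calls block until the motion is done:
- manip.reach(position, orientation): joint-space move of the TCP to a pose.
- manip.move_straight(position, rotation=None, feed=150, contact_N=None): straight line of the TCP; rotation=None keeps the orientation; feed is the mean speed in mm/s. With contact_N (N) it stops when the force on the tool has changed by that much, and returns True; else False.
- manip.move_joints(angles): joint-space move.
- manip.move_gripper(opening, squeeze=None): finger opening in mm; squeeze is the grip in N (None keeps the last); returns when the fingers have stopped.
- manip.dwell(seconds).
- manip.solve_ik(position, orientation): joint angles nearest the present ones, or None.
- manip.sense(): the state.
- read_camera(name): name is "scene" or "side" or "wrist"; returns the picture (420x560x3 uint8, blue, green, red); there is no depth.
- get_calibration(name): a dict with "fovy" (degrees; the focal length in pixels is half the picture's height over the tangent of half this angle, whatever the lens; pixels are square), "cx", "cy" (the principal point, pixels), "distortion" ([k1, k2, p1, p2, k3] as OpenCV has them; the pictures are not rectified), "R" (3x3) and "t" (3): a world point X has camera coordinates R X + t. Camera axes: x right, y down, z forward; pixel columns grow to the right and rows downward; lengths in mm; the calibration is good to about 2 mm. A picture is of the moment at which its call begins: read the wrist's pose just before it. get_calibration takes no time and is no camera call; for the wrist camera it gives the pose at the moment of the call.
A pose or a line that the arm cannot do raises manip.MotionError and nothing moves.
- manip.sign_off(): hands the job in, once; it reports no verdict.
The state is a dict: "clock": time; "qpos": joint angles; "joint_vel": joint speeds; "effort": joint torques, N m; "ee_pos": TCP position; "orientation": TCP orientation; "ft_force": force on the tool from outside, world axes, zero at the start; "ft_torque": the same for the moment, N m; "grip_width": finger opening in mm.
Only numpy, scipy, OpenCV 4.12 (cv2) and the standard library are available. Lean on these libraries where they do the work, as an engineer would, in place of code of your own. Each camera call takes 0.05 s, during which the arm holds its last target.

## Working session

There is one attempt and no reset: what is moved stays moved. The work goes in short steps, each a Python script; the robot and the scene stay as the last script left them, time stands still between calls to the robot, and variables do not carry over. Pictures are saved under pics/ and viewed, and the job is handed in when it is done.

```bash
ls; mkdir -p pics
python3 - <<'E'
from rig import manip, read_camera, get_calibration
import cv2
for n in ("scene","side","wrist"):
    c=get_calibration(n); im=read_camera(n); cv2.imwrite(f"pics/{n}0.png",im); print(n,c)
s=manip.sense(); print(s["clock"],s["orientation"],s["grip_width"])
E
```

```text
pics
scene {'fovy': 45.74993928743005, 'cx': 279.2849585755235, 'cy': 208.2267188226061, 'distortion': array([-0.09893592,  0.        ,  0.        ,  0.        ,  0.        ]), 'R': array([[-0.4033978 ,  0.91502361, -0.00141557],
       [ 0.52104618,  0.22843643, -0.82239143],
       [-0.75218421, -0.33248847, -0.56892032]]), 't': array([ 207.75758309, -231.73540564, 1537.40101107])}
side {'fovy': 50.51155400075205, 'cx': 279.4213620126164, 'cy': 207.82334213221932, 'distortion': array([-0.12297761,  0.        ,  0.        ,  0.        ,  0.        ]), 'R': array([[ 0.92066745, -0.39029754,  0.0062671 ],
       [-0.3008709 , -0.71976607, -0.62563049],
       [ 0.24869289,  0.57411203, -0.78009437]]), 't': array([-525.72588678,  197.60512111,  865.79461619])}
wrist {'fovy': 66.43715107231375, 'cx': 277.28687158653827, 'cy': 212.27476607386134, 'distortion': array([-0.0446887,  0.       ,  0.       ,  0.       ,  0.       ]), 'R': array([[ 0.24090726,  0.97054634, -0.00186903],
       [ 0.930168  , -0.23033407,  0.28589107],
       [ 0.27704003, -0.07061174, -0.9582603 ]]), 't': array([-525.60413665,  -37.1921545 ,  378.72707584])}
0.15 [-1.70144727  1.56892766 -1.94325377] 85.36375072069524
```

View pics/scene0.png

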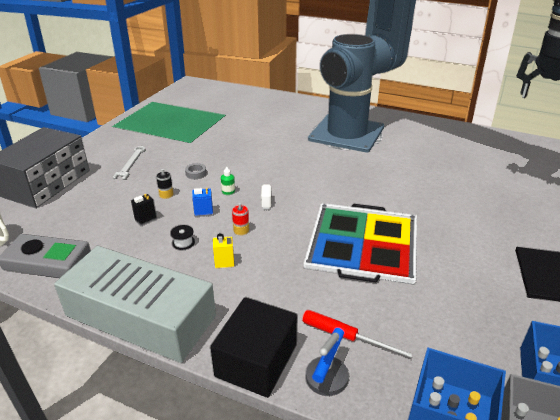

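View pics/side0.png

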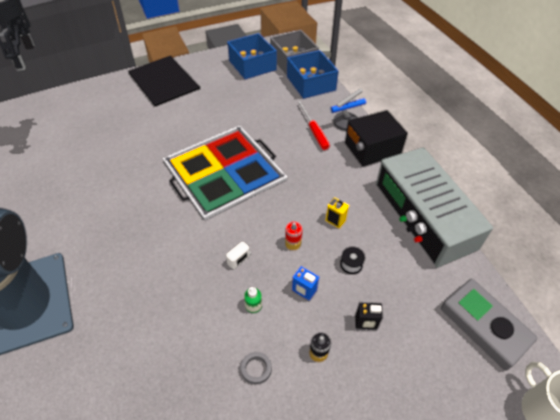

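View pics/wrist0.png

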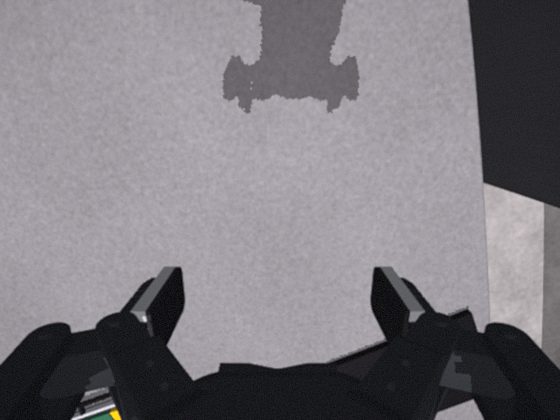

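The scene view shows the green bottle (228,182), blue pack (203,201), red motor (240,218) and yellow switch (223,250). The black motor is at (165,185), the black pack at (143,208) and the caddy around (360,242). Next I'll locate these roughly and then look from above with the wrist camera.

```bash
cat > h.py <<'E'
from rig import manip, read_camera, get_calibration
import cv2, numpy as np
def K(c):
    f=210/np.tan(np.radians(c["fovy"]/2)); return np.array([[f,0,c["cx"]],[0,f,c["cy"]],[0,0,1.]])
def ray(c,uv):
    p=cv2.undistortPoints(np.array(uv,float).reshape(-1,1,2),K(c),c["distortion"]).reshape(-1,2)
    d=np.c_[p,np.ones(len(p))]@c["R"]; o=-c["R"].T@c["t"]; return o,d
def toz(c,uv,z):
    o,d=ray(c,uv); return o+d*((z-o[2])/d[:,2])[:,None]
def proj(c,X):
    return cv2.projectPoints(np.array(X,float).reshape(-1,1,3),cv2.Rodrigues(c["R"])[0],c["t"],K(c),c["distortion"])[0].reshape(-1,2)
def two(c1,u1,c2,u2):
    o1,d1=ray(c1,[u1]);o2,d2=ray(c2,[u2]);A=np.c_[d1[0],-d2[0]]
    s=np.linalg.lstsq(A,o2-o1,rcond=None)[0];a=o1+s[0]*d1[0];b=o2+s[1]*d2[0];return (a+b)/2,np.linalg.norm(a-b)
E
python3 - <<'E'
from h import *
cs=get_calibration("scene");cd=get_calibration("side")
for n,a,z,b in [("blue",(203,203),29,(305,285)),("red",(240,219),29,(293,237)),("green",(228,184),29,(253,300)),("yel",(223,252),29,(338,213)),("blkm",(165,188),29,(320,348)),("blkp",(143,209),29,(369,317))]:
    print(n,toz(cs,[a],z)[0].round(),toz(cd,[b],z)[0].round())
for n,a,b in [("G",(343,222),(215,190)),("Y",(388,230),(197,164)),("B",(338,251),(253,172)),("R",(387,258),(233,149))]:
    print(n,toz(cs,[a],5)[0].round(),toz(cd,[b],5)[0].round())
for x,y in [(350,200),(400,250),(450,100)]:
  for yaw in (0,1.57,-1.57,.8): print(x,y,yaw,manip.solve_ik([x,y,480],[0,np.pi/2,yaw]) is not None,manip.solve_ik([x,y,40],[0,np.pi/2,yaw]) is not None)
E
```

```text
blue [ 547. -182.   29.] [ 545. -189.   29.]
red [569. -73.  29.] [570. -75.  29.]
green [ 449. -169.   29.] [ 439. -180.   29.]
yel [686. -51.  29.] [689. -54.  29.]
blkm [ 528. -304.   29.] [ 516. -317.   29.]
blkp [ 625. -298.   29.] [ 627. -299.   29.]
G [455. 134.   5.] [462. 136.   5.]
Y [443. 238.   5.] [447. 236.   5.]
B [559. 157.   5.] [566. 156.   5.]
R [540. 259.   5.] [548. 252.   5.]
350 200 0 True True
350 200 1.57 True True
350 200 -1.57 True True
350 200 0.8 True True
400 250 0 True True
400 250 1.57 True True
400 250 -1.57 True True
400 250 0.8 True True
450 100 0 True True
450 100 1.57 True True
450 100 -1.57 True True
450 100 0.8 True True
```

```bash
cat >> h.py <<'E'
from scipy.spatial.transform import Rotation as Rn
def rot(o): return Rn.from_euler('xyz',o).as_matrix()
def campose():
    s=manip.sense(); c=get_calibration("wrist"); T=rot(s["orientation"]); C=-c["R"].T@c["t"]
    return T.T@(C-s["ee_pos"]), c["R"]@T   # cam offset in tool, R_cam<-tool
def snap(tag):
    c=get_calibration("wrist"); im=read_camera("wrist"); cv2.imwrite(f"pics/{tag}.png",im)
    import pickle; pickle.dump((c,im),open(f"pics/{tag}.pkl","wb")); return c,im
E
python3 - <<'E'
from h import *
off,Rc=campose(); print(off.round(1)); print(Rc.round(3))
pts=np.array([[547,-182,58],[569,-73,58],[445,-175,58],[688,-52,58],[520,-310,58],[626,-299,58]])
cad=np.array([[455,134,5],[445,238,5],[562,157,5],[544,255,5]])
for nm,P in(("parts",pts),("cad",cad)):
 best=[]
 for x in range(300,700,20):
  for y in (range(-300,100,20) if nm=="parts" else range(0,300,20)):
   for z in (300,400):
    for yaw in np.arange(-3.14,3.14,.4):
     o=[0,np.pi/2,yaw];T=rot(o);R=Rc@T.T;C=np.array([x,y,z])+T@off
     c=dict(get_calibration("wrist")) if not best and 0 else None
     q=(P-C)@R.T
     f=210/np.tan(np.radians(66.437/2)); u=277+f*q[:,0]/q[:,2];v=212+f*q[:,1]/q[:,2]
     if q[:,2].min()<50: continue
     m=min(u.min()-40,520-u.max(),v.min()-40,(330 if nm=="parts" else 250)-v.max())
     if m>(-10 if nm=="parts" else 10): best.append((m-z/10,x,y,z,yaw))
 best.sort(reverse=True)
 k=0
 for b in best:
   if manip.solve_ik(b[1:4],[0,np.pi/2,b[4]]) is not None: print(nm,b); k+=1
   if k>4: break
E
```

```text
[-120.3    1.7  -71.8]
[[-0.     1.     0.001]
 [-0.286 -0.002  0.958]
 [ 0.958 -0.     0.286]]
parts (np.float64(34.988763350278276), 580, -200, 400, np.float64(2.859999999999998))
parts (np.float64(33.888674036011025), 500, -240, 400, np.float64(-0.34000000000000075))
parts (np.float64(33.8500609986438), 600, -120, 400, np.float64(2.859999999999998))
parts (np.float64(33.56070488502775), 600, -140, 400, np.float64(2.859999999999998))
parts (np.float64(33.153418616236536), 520, -180, 400, np.float64(-0.34000000000000075))
cad (np.float64(30.01197868978511), 540, 160, 300, np.float64(0.059999999999999165))
cad (np.float64(29.755760172696966), 620, 240, 300, np.float64(1.6599999999999988))
cad (np.float64(29.662651161881257), 400, 220, 300, np.float64(1.6599999999999988))
cad (np.float64(29.48901860002384), 540, 180, 300, np.float64(0.059999999999999165))
cad (np.float64(29.150212294795637), 540, 140, 300, np.float64(0.059999999999999165))
```

Run:
```python
from h import *
manip.reach([540,160,300],[0,np.pi/2,0.06]); snap("cad")
manip.reach([520,-180,400],[0,np.pi/2,-0.34]); snap("parts")
s=manip.sense();print(s["clock"],s["qpos"],s["ee_pos"])
```

```text
3.55 [-4.53022523e-01  2.20383748e-01  5.90972272e-01  1.94221491e+00
  4.70927669e-04 -1.15027616e-01] [ 520.31344127 -178.72349453  399.56886417]
```

View pics/cad.png

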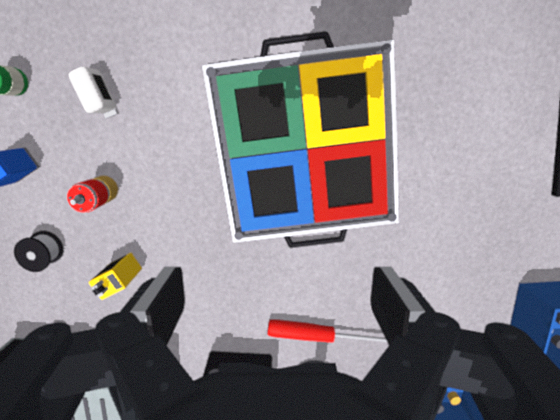

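View pics/parts.png

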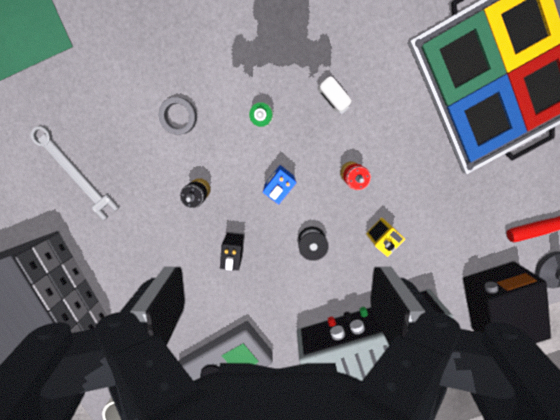

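The caddy view shows the pockets: green (262,110), yellow (344,100), blue (272,190), red (349,181). The parts view shows the bottle (261,114), blue pack (280,184), red motor (356,177) and yellow switch (386,236), with the black look-alikes at (194,193) and (232,250). I'll rectify both at known heights.

```bash
cat >> h.py <<'E'
import pickle
def rect(c,im,x0,x1,y0,y1,z,s=2):
    # row: x from x1 down, col: y from y1 down (x up, y left)
    h,w=int((x1-x0)*s),int((y1-y0)*s)
    r,q=np.mgrid[0:h,0:w]; X=np.stack([x1-r/s,y1-q/s,np.full(r.shape,float(z))],-1)
    m=proj(c,X).reshape(h,w,2).astype(np.float32)
    return cv2.remap(im,m[...,0],m[...,1],cv2.INTER_LINEAR)
E
python3 - <<'E'
from h import *
c,im=pickle.load(open("pics/cad.pkl","rb"))
x0,x1,y0,y1=350,680,50,350;s=2
r=rect(c,im,x0,x1,y0,y1,11,s); hsv=cv2.cvtColor(r,cv2.COLOR_BGR2HSV)
C={}
for n,lo,hi in[("green",65,88),("yellow",20,32),("blue",100,118),("red",0,8)]:
    m=((hsv[...,0]>=lo)&(hsv[...,0]<=hi)&(hsv[...,1]>90)&(hsv[...,2]>50))
    if n=="red": m|=(hsv[...,0]>172)&(hsv[...,1]>110)&(hsv[...,2]>50)
    m=cv2.morphologyEx(m.astype(np.uint8),cv2.MORPH_OPEN,np.ones((7,7)))
    k=max(cv2.findContours(m,cv2.RETR_EXTERNAL,cv2.CHAIN_APPROX_NONE)[0],key=cv2.contourArea)
    (a,b),wh,an=cv2.minAreaRect(k); C[n]=np.array([x1-b/s,y1-a/s]); print(n,C[n].round(1),np.array(wh)/s,an)
    cv2.drawContours(r,[cv2.boxPoints(((a,b),wh,an)).astype(int)],-1,(255,0,255),1)
for a,b in [("green","yellow"),("blue","red"),("green","blue"),("yellow","red"),("green","red"),("blue","yellow")]: print(a,b,np.linalg.norm(C[a]-C[b]).round(1), np.degrees(np.arctan2(*(C[b]-C[a])[::-1])))
print(np.mean(list(C.values()),0))
cv2.imwrite("pics/cadr.png",r[:600])
c,im=pickle.load(open("pics/parts.pkl","rb"))
r=rect(c,im,400,720,-350,0,58,2);cv2.imwrite("pics/partsr.png",r[:600,:]);print(r.shape)
E
```

```text
green [464.4 138.8] [98.28993225 97.26650238] 79.35433959960938
yellow [445.8 236.7] [ 99.53620911 100.352005  ] 79.3150863647461
blue [562.4 156.9] [100.24745178  99.62586975] 79.35077667236328
red [544.1 255.5] [99.31925964 99.10681915] 79.28687286376953
green yellow 99.7 100.75273898340669
blue red 100.2 100.56000104421615
green blue 99.7 10.47259817987155
yellow red 100.0 10.789951467362833
green red 141.2 55.67824078260863
blue yellow 141.3 145.60943407055345
[504.18645477 196.98209572]
(640, 700, 3)
```

View pics/cadr.png

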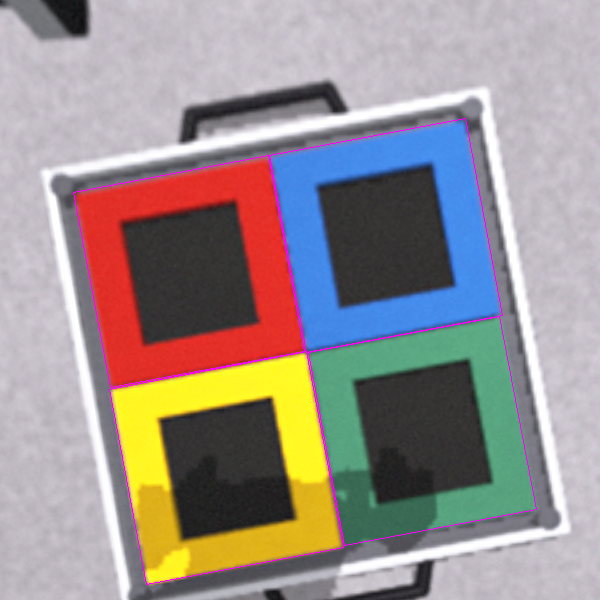

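View pics/partsr.png

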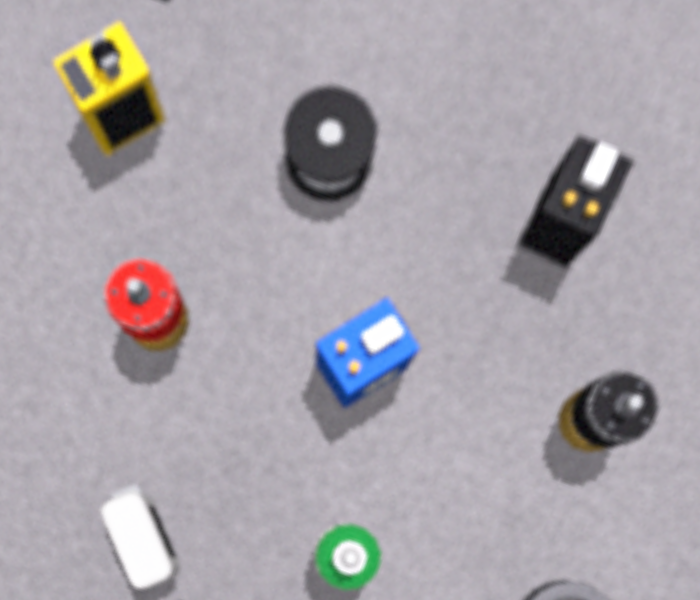

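Caddy fit is consistent: spacings 99.7–100.2 mm and yaw about 10.6°. I'll check the bottle, red and yellow centres by mask, and the clearance to the instrument box near the yellow switch.

Run:
```python
from h import *
c,im=pickle.load(open("pics/parts.pkl","rb"))
print(-c["R"].T@c["t"])
def ms(z,lo,hi,box,vmin,n,s=2):
    x0,x1,y0,y1=box
    r=rect(c,im,x0,x1,y0,y1,z,s);h=cv2.cvtColor(r,cv2.COLOR_BGR2HSV)
    m=((h[...,0]>=lo)&(h[...,0]<=hi)&(h[...,1]>120)&(h[...,2]>vmin))
    if n=="red": m|=(h[...,0]>174)&(h[...,1]>150)&(h[...,2]>vmin)
    m=cv2.morphologyEx(m.astype(np.uint8),cv2.MORPH_CLOSE,np.ones((9,9)))
    k=max(cv2.findContours(m,cv2.RETR_EXTERNAL,cv2.CHAIN_APPROX_NONE)[0],key=cv2.contourArea);k=cv2.convexHull(k)
    (a,b),wh,an=cv2.minAreaRect(k);print(n,vmin,[round(x1-b/s,1),round(y1-a/s,1)],np.array(wh).round()/s,round(an,1),np.median(h[m>0][:,2]))
for v in (90,):
  ms(44,50,80,(400,480,-220,-130),v,"green")
for v in (120,180,210): ms(58,0,6,(530,620,-110,-30),v,"red")
for v in (120,180,215): ms(58,100,125,(500,600,-230,-140),v,"blue")
for v in (120,200,230): ms(58,20,35,(640,720,-100,0),v,"yellow")
cd=get_calibration("side")
print(toz(cd,[(379,207),(440,262),(350,152),(377,162)],0).round())
print(toz(cd,[(383,163)],80).round())
```

```text
[ 452.98966136 -153.48109113  520.03045139]
green 90 [441.2, -174.3] [31. 32.] 45.0 172.0
red 120 [569.9, -71.6] [41. 34.] 63.4 247.0
red 180 [573.0, -70.1] [34.  33.5] 67.6 251.0
red 210 [573.4, -69.7] [32.5 33.5] 35.5 252.0
blue 120 [544.3, -182.4] [34.5 48. ] 57.0 252.0
blue 180 [546.8, -183.5] [31.5 43.5] 57.8 252.0
blue 215 [547.2, -183.6] [31.  42.5] 57.7 252.0
yellow 120 [675.8, -56.4] [54.5 40. ] 60.1 237.0
yellow 200 [686.4, -50.2] [30.  40.5] 59.5 249.0
yellow 230 [687.0, -50.5] [29. 39.] 59.4 253.0
[[ 799.  -57.    0.]
 [ 844. -240.    0.]
 [ 825.  130.    0.]
 [ 871.   72.   -0.]]
[[828.   1.  80.]]
```

```bash
python3 -c "
import cv2
a=cv2.imread('pics/side0.png')[90:290,270:500];cv2.imwrite('pics/s0z.png',cv2.resize(a,None,fx=3,fy=3))"
```

```text
(no output)
```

View pics/s0z.png

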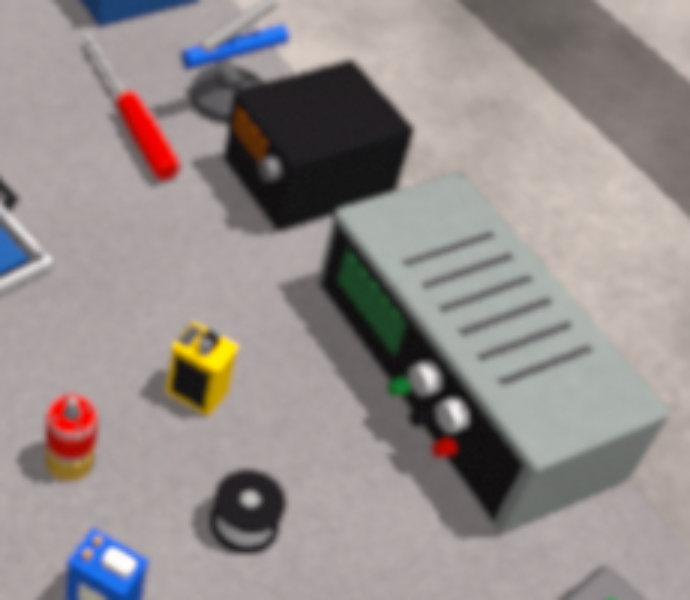

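Masks: blue (547,-183.5) with its long axis at -57.7°; red (573,-70); yellow (686.5,-50.3) at -59.5°; bottle (441,-174). The instrument box starts beyond x≈800, so it is clear. Now grasping the blue pack.

```bash
cat >> h.py <<'E'
D=np.pi/180
def ori(deg): return [0,np.pi/2,deg*D]
def pick(x,y,deg,N=60,tz=35):
    manip.move_gripper(85)
    manip.reach([x,y,150],ori(deg)); manip.move_straight([x,y,tz],feed=150)
    manip.move_gripper(15,squeeze=N); s=manip.sense(); print("closed",s["grip_width"],s["ee_pos"],s["ft_force"].round(1) if hasattr(s["ft_force"],'round') else s["ft_force"])
    manip.move_straight([x,y,150],feed=150); s=manip.sense(); print("lifted",s["clock"],s["grip_width"],s["ee_pos"],s["ft_force"])
E
python3 - <<'E'
from h import *
pick(547,-183.5,-57.7)
c,im=snap("p_blue"); cv2.imwrite("pics/p_blue_s.png",read_camera("side"))
E
```

```text
closed 31.585804342063323 [ 547.50523454 -183.82330812   35.75098516] [-0.3  0.2  3.1]
lifted 7.125 31.55192158037115 [ 546.21997339 -183.10273327  148.48356408] [ 0.27009306  0.75828775 -2.18641672]
```

View pics/p_blue.png

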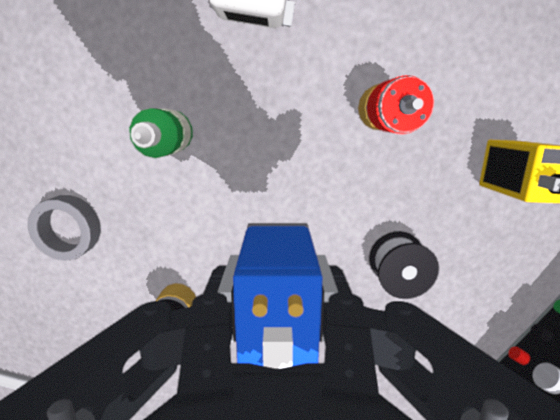

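View pics/p_blue_s.png

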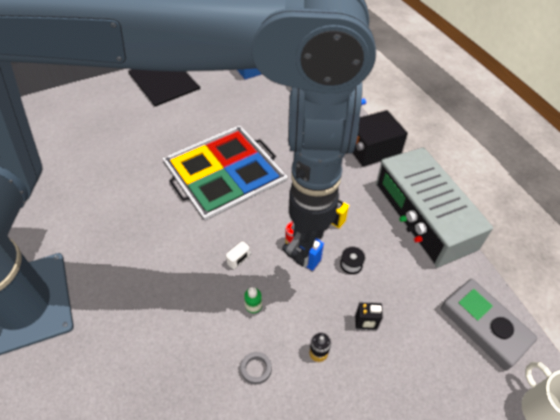

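The pack is held squarely (bottom of the wrist view) and nothing else moved. Placing it in the blue pocket.

```bash
cat >> h.py <<'E'
def place(x,y,deg,op=62,tag=None,tz=40):
    manip.reach([x,y,150],ori(deg)); manip.move_straight([x,y,tz+12],feed=150); manip.dwell(0.15)
    t=manip.move_straight([x,y,tz-2.5],feed=20,contact_N=4); s=manip.sense(); print("contact",t,s["ee_pos"],s["ft_force"],s["grip_width"])
    manip.move_gripper(op); print(manip.sense()["ft_force"])
    manip.move_straight([x,y,150],feed=150); s=manip.sense(); print("up",s["clock"],s["grip_width"])
E
python3 - <<'E'
from h import *
place(562.4,156.9,-79.4)
snap("pl_blue")
E
```

```text
contact True [562.45053277 157.01043225  40.77571337] [ 0.50404831 -0.48956104  3.78547782] 31.414897284287765
[ 0.59081693  0.07036144 -0.31000613]
up 11.3083 61.735004478676835
```

View pics/pl_blue.png

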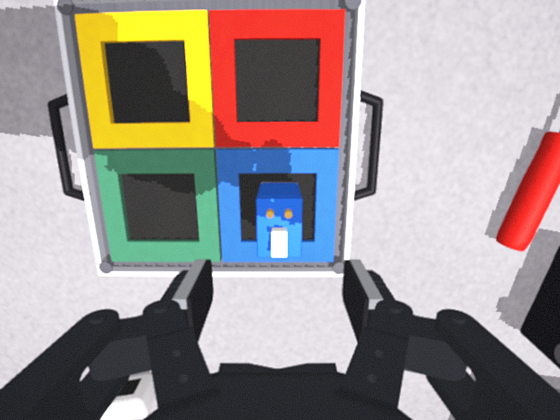

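The blue pack stands inside its pocket (280,210), with contact at exactly +5 mm. Red motor next.

Run:
```python
from h import *
pick(572.7,-70.2,-57.7)
snap("p_red")
place(544.1,255.3,-79.4)
snap("pl_red")
```

```text
closed 34.96561005217389 [573.40359882 -70.50194193  36.00760327] [-0.3 -0.4  3.4]
lifted 14.975 34.6163256768627 [571.84201234 -69.96562529 148.43310739] [-0.77660983  0.36155104 -2.55043714]
contact True [543.99613787 255.34162716  41.04521611] [0.07450654 0.99496083 4.65547046] 34.82756574077687
[-0.12768698 -0.00232781 -1.00296782]
up 19.0333 61.89820201805766
```

View pics/p_red.png

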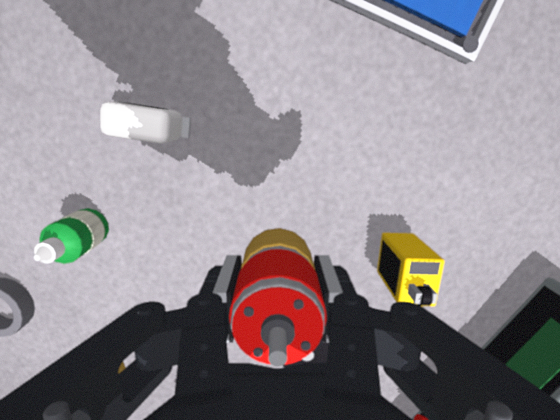

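View pics/pl_red.png

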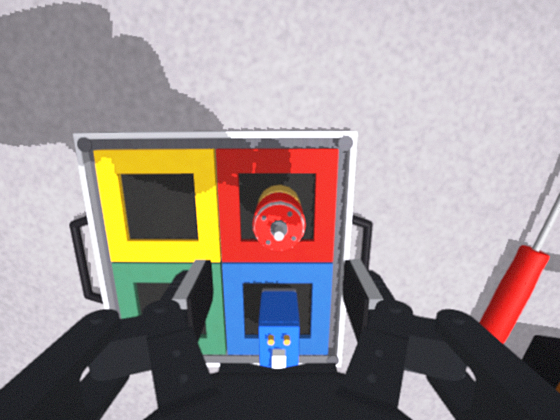

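The red motor stands in its pocket (278,222) beside the blue pack. Yellow next, then the bottle.

Run:
```python
from h import *
pick(686.7,-50.4,-59.5)
snap("p_yel")
place(445.8,236.9,-79.4)
snap("pl_yel")
```

```text
closed 29.514875267096723 [687.22515377 -50.59429703  35.81053908] [-0.2  0.4  2.6]
lifted 23.1 29.34189080529511 [685.89701019 -50.26666267 148.27169423] [-0.00605321 -0.44946617 -1.41884152]
contact True [445.83045297 236.94815302  40.71922041] [ 1.38162558 -0.74997612  3.17012274] 29.57841825038652
[-0.54921396  0.60196767 -0.01300299]
up 27.3667 62.01956506407334
```

View pics/p_yel.png

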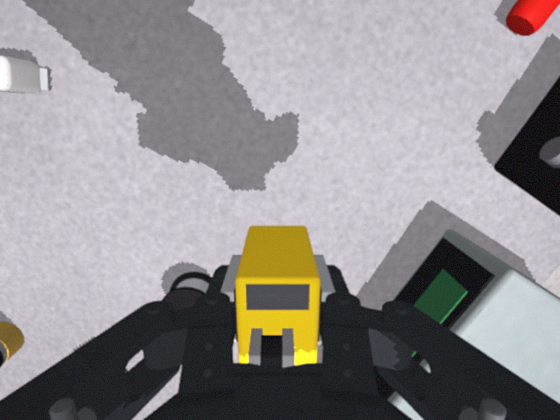

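View pics/pl_yel.png

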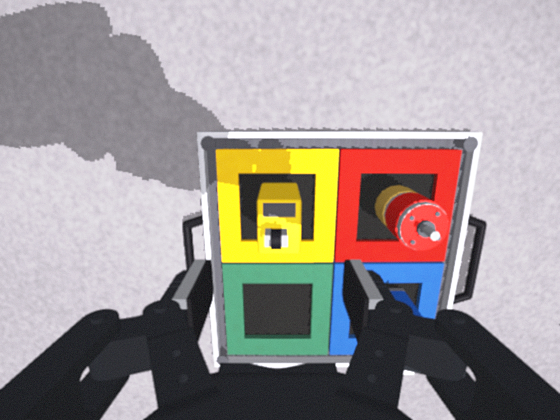

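The switch is standing in the yellow pocket (278,215). Bottle next, with a lower grasp.

Run:
```python
from h import *
pick(441.2,-174.5,-57.7,N=40,tz=32)
snap("p_grn")
place(464.5,138.3,-79.4,tz=37)
c,im=snap("pl_grn")
manip.reach([540,160,300],ori(3)); manip.dwell(.3)
snap("fin"); 
for n in("scene","side"): cv2.imwrite(f"pics/{n}_f.png",read_camera(n))
```

```text
closed 32.93007183302261 [ 441.73859275 -174.93262411   32.81263574] [-0.6 -0.2  3.7]
lifted 31.6917 33.01033277166832 [ 440.47669722 -174.06768777  148.70409893] [-0.16566405 -0.33179757 -1.72866881]
contact True [464.33575277 138.34925565  37.81049147] [-0.47148771  0.06902427  3.59305409] 32.93702954885529
[ 0.24081583  0.12902942 -0.77132255]
up 35.7667 61.76113705078189
```

View pics/p_grn.png

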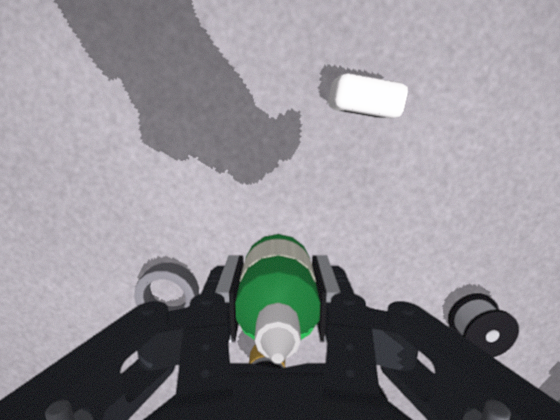

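View pics/fin.png

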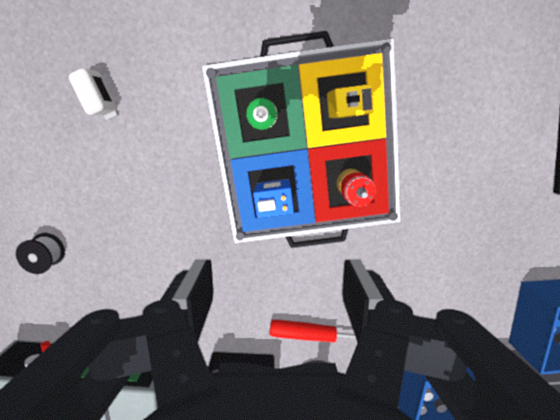

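View pics/side_f.png

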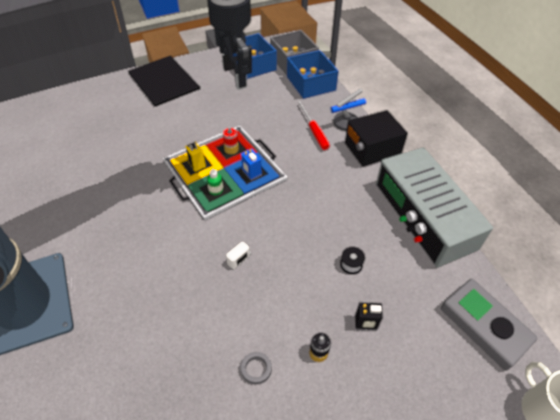

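View pics/scene_f.png

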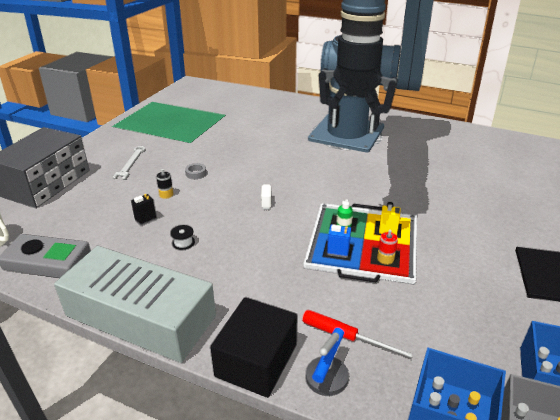

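All four stand in their own pockets, and the black look-alikes are at the same pixels as at the start. A quick numeric check follows, then I'll hand in.

Run:
```python
from h import *
c,im=pickle.load(open("pics/fin.pkl","rb"))
# top features: motor shaft z 79, bottle nozzle tip z 75
for n,uv,z,t in[("red shaft",(363,193),79,(544.1,255.5)),("bottle",(261,114),75,(464.4,138.8)),("yellow top",(350,101),63,(445.8,236.7)),("blue top",(273,204),63,(562.4,156.9))]:
    p=toz(c,[uv],z)[0][:2]; print(n,p.round(1),np.linalg.norm(p-t).round(1))
for n in("scene","side"):
    a=cv2.imread(f"pics/{n}0.png");b=cv2.imread(f"pics/{n}_f.png")
    sl=(slice(165,225),slice(128,180)) if n=="scene" else (slice(295,365),slice(305,390))
    print(n,np.abs(a[sl].astype(int)-b[sl]).max(-1).mean())
s=manip.sense();print(s["clock"],s["ft_force"])
manip.sign_off()
```

```text
red shaft [543.3 255.3] 0.8
bottle [466.3 140.6] 2.6
yellow top [447.9 233.8] 3.6
blue top [565.1 157.6] 2.8
scene 5.1298076923076925
side 1.8885714285714286
37.55 [-0.65033453 -0.86072492 -0.45776101]
the job is handed in; nothing more can be done
```

I packed the blue pack, red motor, yellow switch and green bottle upright in the pockets of their own colours, and handed the job in at about 37.6 s of the 118 s allowed.

- **Setting down:** I lowered each part until the arm felt contact. That happened 4.9 to 5.0 mm above the height I picked it up from, which matches the 5 mm pocket floor.
- **Position:** in the final wrist picture the parts are about 1 to 4 mm from their pocket centres (limit 20 mm). I read those positions off the picture by eye, so they are good to a few mm.
- **Uprightness:** all four look upright in the last pictures, but I did not measure tilt as a number.
- **Black look-alikes:** the black pack and black-banded motor were not touched and show no visible shift in the scene and side views. The pictures around them differ slightly in brightness (by about 5 and 2 of 255), which I put down to noise and shadow.

No check failed or disagreed, and the arm finished raised clear of everything.

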